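# Index the gauging plate to the round bushing

## Task

On the six-station indexing plate one nest holds a smooth round bushing instead of a hex plug. Turn the plate by its crank knob, as many clicks as it takes, until that bushing stands in front of the dial gauge's stylus, and leave the plate settled in that click with the bushing upright in its nest. Do not handle the bushing or knock the dial gauge.

Things in the scene. Friction and masses are not known exactly. Their poses are not given: they have to be found in the camera images.
- index_base: Fixed steel base, 200 x 200 x 12 mm. Origin on the bench below the vertical axis of the indexing plate; x points level to the dial gauge, z up. The plate, a steel disc 160 mm across, top 50 mm above the bench, turns either way without a stop, six clicks a turn; in each click a nest faces the stylus. Let go, it springs to the nearest click (up to 30 degrees). Starts in a click, 1 to 3 clicks off.
- crank_grip (a point): Middle of the black upright crank knob, 122 mm above the bench: round, 24 mm across, from 100 to 140 mm high, spinning freely on its pin, so the hand need not turn. It sits on an arm (top 98 mm high, nothing of the fixture but the knob is higher) 50 mm from the plate's vertical axis, midway between two nests, and moves round with the plate. Moving from click to click takes up to about 7 N here.
- round_bushing: The wanted part: the one plain round brass bushing (24 mm across, 34 mm tall, wide dark bore). It stands loose between three pins in one of the plate's six nests, 60 degrees apart and 60 mm from the plate's axis; the other five hold hex-headed brass plugs with a thin neck, 30 mm tall. Origin at the centre of its underside, 50 mm above the bench; z up. It goes round with the plate.
- dial_gauge: Dial gauge lying level, fixed on the base, round 58 mm face up, its thin stylus pointing level at the plate's axis. Origin at the stylus tip, 76 mm from that axis, 64 mm above the bench; x points away from the plate. Its highest point is 77 mm above the bench, so the hand passes over it at knob height. A part in front of it clears the tip by about 4 mm.
Mind the look-alikes: they are no part of the job. What is shaped like the round_bushing but blue or red is not meant.

How it is judged (in metres and radians):
At the end, for the whole second after the job is handed in: The round bushing stands in front of the stylus, its centre within 10 mm sideways (about 10 degrees of plate turn) of the stylus line, still down on the plate (within 5 mm) and upright within 10 degrees, and stays there (x of round_bushing in the frame of index_base above 0.04 m and y of round_bushing in the frame of index_base between -0.01 and 0.01 m and z of round_bushing in the frame of index_base between 0.045 and 0.055 m and angle between round_bushing's own z axis and vertical below 0.17 rad); the robot touches nothing.
It fails at once if the dial gauge is knocked (contact force between any of the arm, the fingers and dial_gauge above 5 N).
It fails at once if the bushing itself is handled (contact force between the fingers and round_bushing above 2 N).
It also fails if it takes over 38 s, if anything falls off the work surface, if the arm or the gripper's body presses on something with over 40 N, if the wrist force passes 120 N, or if a joint passes its speed limit or range.

## Robot

A 6-joint arm with a two-finger parallel gripper is mounted at the origin on the work surface. World frame = base frame: x ahead of the robot, y to its left, z up, the work surface at z = 0. Lengths are in mm, angles in degrees, forces in N, time in s.
With the tool pointing down it reaches from about 275 to 850 mm from the base axis. Payload 5.2 kg.
Tool frame: the origin (TCP) lies at the very end of the fingers, on their centre line; the grasp point (between the pads) lies 19 mm behind it; z points along the fingers, y is the line along which they close (so a half turn about z gives the same grasp; the last joint's range is limited). The gripper opens to 85 mm and grips with 20 to 120 N. Pads are 22 mm wide; open, the fingers measure 114 mm over their backs; the gripper's body (76 mm by 85 mm) begins 54 mm behind the grasp point. The pads swing forward as they close: fully open they stand 13 mm farther back than shut.
Start: joints at [61.834, 14.817, 87.949, -0, 77.235, -11.62], TCP at [156.619, 527.234, 231.31] pointing down, gripper open.
Joint ranges: [-179.93, 179.93], [-52.35, 119.4], [10.71, 147.94], [-69.91, 249.91], [12.55, 155.21], [-178.61, 178.61]. Speed limits (degrees/s): [147.25, 147.25, 180, 180, 180, 180].

## Interface

Orientations are given as a 3x3 rotation matrix whose columns are the frame's x, y, z axes.
In Python, from station import env gives the robot as it stands.
- The arm moves only by the tool step_arm, never from a script. Its argument "series" is a list of rows, each an object with "linear": the shift along the tool's x, y, z in mm, a list of three; "angular": the turn, a rotation vector about the tool's x, y, z in rad, a list of three; "jaw": the opening, from 0 (shut) to 1 (fully open). A call has 1 to 20 rows; each row shifts and turns the commanded pose from where the row before left it, along the tool's axes as they then stand; what a row does not reach is not made up. A row lasts 1/8 s, in which the tool goes at most 62.5 mm and 10.7 degrees, less where a joint would pass 70% of its speed; a pose out of reach is approached as far as the arm can. A call with a gripper value outside its range is refused whole. The fingers move at their own pace and stop on an object; "grip_force" is the grip in N (left out, the last holds). Time passes only in rows, so rows that do not move let the fingers close. It gives the time, the measured TCP pose, the force, the opening and the grip force at its end, in the units of the state.
- env.get_obs(): the state, without advancing time (a new reading comes with each control period).
- env.snapshot(name): name is "side" or "top"; returns the picture (420x560x3 uint8, red, green, blue); there is no depth.
- env.get_calibration(name): a dict with "fov_y" (degrees; the focal length in pixels is half the picture's height over the tangent of half this angle, whatever the lens; pixels are square), "cx", "cy" (the principal point, pixels), "k1" (the pictures are not rectified: a ray, as slopes to the right and down, at radius r is drawn at 1 + k1 r^2 times it, then the intrinsics apply), "rvec" (rotation vector, rad) and "tvec" (3), from world to camera coordinates, as OpenCV has them. Camera axes: x right, y down, z forward; pixel columns grow to the right and rows downward; lengths in mm; the calibration is good to about 2 mm. A picture is of the moment at which its call begins. get_calibration takes no time and is no camera call.
- env.sign_off(): hands the job in; it is judged then, once.
The state is a dict: "time": time; "joint_pos": joint angles; "joint_vel": joint speeds; "tau": joint torques, N m; "eef_pos": TCP position; "ee_rot": TCP orientation; "contact_force": force on the tool from outside, world axes, zero at the start; "ft_torque": the same for the moment, N m; "grip_width": finger opening in mm; "finger_force": force on a finger pad.
Only numpy, scipy, OpenCV 4.12 (cv2) and the standard library are available. Lean on these libraries where they do the work, as an engineer would, in place of code of your own. Each camera call takes 0.05 s, during which the arm holds its last target. There are 200 camera calls.

## Working session

There is one attempt and no reset: what is moved stays moved. The work goes in short steps, Python scripts to look and compute and a tool call to move; the robot and the scene stay as the last step left them, time stands still between calls to the robot, and variables do not carry over. Pictures are saved under pics/ and viewed, at most 10 in all, crops included, and the job is handed in when it is done.

Besides the shell and the picture viewer there is one more tool, called after ">>>" as name(argument=value, ...) on one line, values as JSON. step_arm: Moves the arm, as the interface text tells. Its arguments: {"type":"object","properties":{"series":{"type":"array"},"grip_force":{"type":"number"}},"required":["series"]}

```bash
mkdir -p pics; cat > h.py <<'E'
import numpy as np, cv2
from station import env
def cal(n):
    c=env.get_calibration(n); f=210/np.tan(np.radians(c['fov_y'])/2)
    R=cv2.Rodrigues(np.array(c['rvec'],float))[0]; t=np.array(c['tvec'],float)
    return c,f,R,t
def ray(n,u,v):
    c,f,R,t=cal(n); d=np.array([(u-c['cx'])/f,(v-c['cy'])/f]); s=d.copy()
    for _ in range(30): s=d/(1+c['k1']*(s@s))
    return -R.T@t, R.T@np.array([*s,1.])
def plane(n,u,v,z):
    o,d=ray(n,u,v); return o+d*(z-o[2])/d[2]
def tri(u1,u2):
    o1,d1=ray('top',*u1);o2,d2=ray('side',*u2)
    a=np.linalg.lstsq(np.c_[d1,-d2],o2-o1,rcond=None)[0]
    p,q=o1+a[0]*d1,o2+a[1]*d2
    return (p+q)/2,np.linalg.norm(p-q)
E
python3 - <<'E'
from h import *
for n in('top','side'):
    im=env.snapshot(n); cv2.imwrite(f'pics/{n}0.png',im[...,::-1])
    print(n,cal(n)[0], ray(n,280,210)[0])
o=env.get_obs(); print(o['time'],o['ee_rot'],o['eef_pos'],o['contact_force'])
E
```

```text
top {'fov_y': 45.60353893216228, 'cx': 282.7869252210006, 'cy': 214.28196411388888, 'k1': -0.06089649375178776, 'rvec': array([ 2.17748382, -2.23984156,  0.08301038]), 'tvec': array([-62.22174901, 546.59570666, 797.60133882])} [504.87014209 -56.13274011 825.08276154]
side {'fov_y': 42.034681197110345, 'cx': 281.80871188978114, 'cy': 215.7289537228151, 'k1': -0.17856596510095807, 'rvec': array([ 2.13084053, -0.25253258,  0.14130002]), 'tvec': array([-545.24225825,   99.16860979,  846.8976346 ])} [ 373.81332138 -767.99978136  542.95402516]
0.1 [[-9.58580896e-01  2.84819305e-01 -7.93942563e-04]
 [ 2.84820197e-01  9.58579870e-01 -1.44484225e-03]
 [ 3.49538393e-04 -1.61112906e-03 -9.99998641e-01]] [156.38498072 526.80848903 230.56427469] [-0.40540838 -0.71023086 -0.28099527]
```

View pics/top0.png

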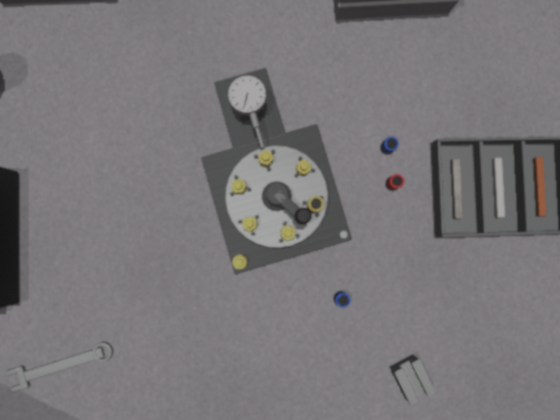

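View pics/side0.png

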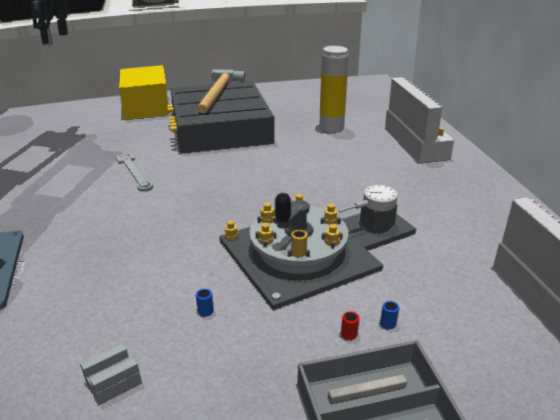

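The top view shows the bushing with its dark bore at about (316,204), the black knob at (303,216), the plate's axis near (277,196) and the stylus tip near (264,147). In the side view the knob is at about (283,207) and the bushing at (299,242).

```bash
python3 - <<'E'
from h import *
T=cv2.imread('pics/top0.png');S=cv2.imread('pics/side0.png')
def blobs(m,mn=15):
    n,_,st,c=cv2.connectedComponentsWithStats(m.astype(np.uint8)); return [(c[i].round(1),st[i].tolist()) for i in range(1,n) if st[i][4]>=mn]
def yel(I):
    h=cv2.cvtColor(I,cv2.COLOR_BGR2HSV); return (h[...,0]>15)&(h[...,0]<35)&(h[...,1]>110)&(h[...,2]>60)
w=np.zeros(T.shape[:2],bool); w[120:290,190:360]=1
pts=[]
for c,s in blobs(yel(T)&w): p=plane('top',*c,75);pts.append(p); print('Y',c,s,p.round(1))
g=T.max(2)
for th in(35,45): print('dark top',th,blobs((g<th)&w&(np.indices(g.shape)[0]>190)))
w2=np.zeros(S.shape[:2],bool); w2[180:235,260:310]=1
for th in(25,40): print('dark side',th,blobs((S.max(2)<th)&w2))
# plate rim in the top view
m=((g>120)&w).astype(np.uint8); cs=max(cv2.findContours(m,0,1)[0],key=cv2.contourArea)
e=cv2.fitEllipse(cv2.convexHull(cs)); print(e,plane('top',*e[0],50).round(1))
for I,b,n in((T,(190,60,360,290),'t'),(S,(220,170,420,300),'s')):
    x0,y0,x1,y1=b; k=600//(y1-y0) if n=='t' else 4
    cv2.imwrite(f'pics/c{n}.png',cv2.resize(I[y0:y1,x0:x1],None,fx=min(k,4),fy=min(k,4),interpolation=cv2.INTER_CUBIC))
print('stylus',plane('top',264,147,64),'dial',plane('top',247,94,77))
E
```

```text
Y [266.3 157.8] [262, 153, 10, 12, 75] [627.8 -53.6  75. ]
Y [303.5 167.9] [298, 162, 11, 12, 82] [ 611.  -109.4   75. ]
Y [239.3 185.5] [235, 181, 10, 12, 53] [586.8 -11.8  75. ]
Y [311.9 208.6] [309, 203, 9, 9, 30] [ 549.  -120.1   75. ]
Y [251. 225.] [248, 221, 8, 9, 29] [526.9 -27.9  75. ]
Y [288.9 232.6] [284, 228, 10, 10, 45] [513.9 -84.4  75. ]
Y [241.4 262.5] [236, 257, 10, 11, 46] [471.2 -12.1  75. ]
dark top 35 []
dark top 45 [(array([298.2, 219.2]), [295, 212, 10, 12, 30])]
dark side 25 [(array([282.8, 211.3]), [276, 202, 14, 20, 221])]
dark side 40 [(array([282.5, 209.1]), [276, 195, 14, 29, 346])]Traceback (most recent call last):
  File "<stdin>", line 16, in <module>
cv2.error: OpenCV(4.12.0) /io/opencv/modules/imgproc/src/shapedescr.cpp:361: error: (-201:Incorrect size of input array) There should be at least 5 points to fit the ellipse in function 'fitEllipseNoDirect'
```

```bash
python3 - <<'E'
import cv2
T=cv2.imread('pics/top0.png');S=cv2.imread('pics/side0.png')
a=cv2.resize(T[130:260,210:345],None,fx=3,fy=3,interpolation=2);b=cv2.resize(S[185:275,230:360],None,fx=3,fy=3,interpolation=2)
import numpy as np
c=np.zeros((390,800,3),np.uint8); c[:390,:405]=a; c[:270,410:800]=b; cv2.imwrite('pics/crop.png',c)
E
```

```text
(no output)
```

View pics/crop.png

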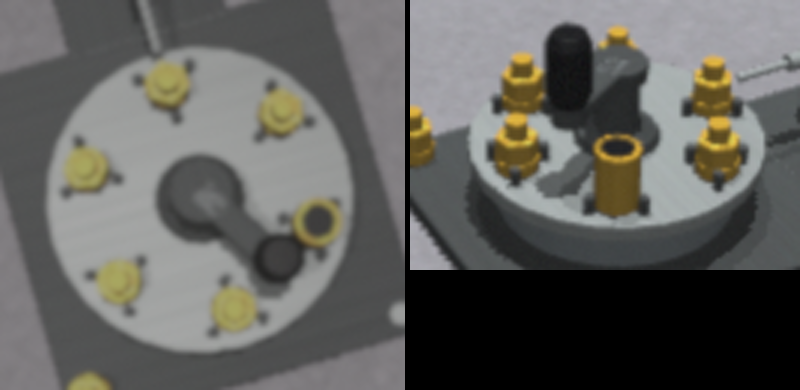

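The crop confirms it: the knob cap is at about (302.5,215.5) in the top view, midway between the bushing and a plug. In the side view the knob spans rows 194–221 at column 283.

```bash
python3 - <<'E'
from h import *
print('knob cap tri',tri((302.5,215.5),(283,197)))
print('knob cap @140',plane('top',302.5,215.5,140))
print('knob mid side@120',plane('side',283,207.7,120))
print('bushing rim tri',tri((316,204),(299.3,235)))
b=plane('top',316,204,84)
ax=plane('top',276.5,196.1,50); print('axis disc',ax)
T=cv2.cvtColor(cv2.imread('pics/top0.png'),6)
# rim by threshold on disc brightness
m=np.zeros_like(T); w=T[120:275,200:350]; 
_,q=cv2.threshold(w,0,255,cv2.THRESH_OTSU); cs=max(cv2.findContours(q,0,1)[0],key=cv2.contourArea)
e=cv2.fitEllipse(cv2.convexHull(cs)); print(e, plane('top',e[0][0]+200,e[0][1]+120,50))
for nm,p in(('bush',b),('knob',plane('top',302.5,215.5,140)),('styl',plane('top',264,147,64)),('dial',plane('top',247,94,77)),('plugA',plane('top',266.3,157.8,75))):
    for A in(ax,np.array([570,-69,0])):
        d=p-A; print(nm,p.round(1),'r',np.hypot(*d[:2]).round(1),'ang',np.degrees(np.arctan2(d[1],d[0])).round(1))
E
```

```text
knob cap tri (array([ 537.01505156, -101.88157339,  134.24434206]), np.float64(1.4619291992629055))
knob cap @140 [ 536.03707964 -101.34911318  140.        ]
knob mid side@120 [ 536.2137528  -108.46921908  120.        ]
bushing rim tri (array([ 556.17210976, -126.25112885,   80.09622807]), np.float64(1.4928507205510144))
axis disc [571.46831991 -67.71393764  50.        ]
((76.00511932373047, 76.08419036865234), (101.90383911132812, 102.39459991455078), 93.08993530273438) [571.51359807 -66.94462319  50.        ]
bush [ 555.2 -125.7   84. ] r 60.2 ang -105.7
bush [ 555.2 -125.7   84. ] r 58.6 ang -104.6
knob [ 536.  -101.3  140. ] r 48.9 ang -136.5
knob [ 536.  -101.3  140. ] r 46.9 ang -136.4
styl [646.5 -50.4  64. ] r 77.0 ang 13.0
styl [646.5 -50.4  64. ] r 78.7 ang 13.7
dial [726.2 -26.8  77. ] r 160.0 ang 14.8
dial [726.2 -26.8  77. ] r 161.8 ang 15.1
plugA [627.8 -53.6  75. ] r 58.1 ang 14.1
plugA [627.8 -53.6  75. ] r 59.9 ang 15.0
```

Bushing bearing is −105.7° and the stylus is at about +14.3°, so the plate must turn +120°, two clicks counterclockwise. First I move above the knob.

>>> step_arm(series=[{"linear": [-28.5,-26,0],"angular": [0,0,0],"jaw": 1},{"linear": [-28.5,-26,0],"angular": [0,0,0],"jaw": 1},{"linear": [-28.5,-26,0],"angular": [0,0,0],"jaw": 1},{"linear": [-28.5,-26,0],"angular": [0,0,0],"jaw": 1},{"linear": [-28.5,-26,0],"angular": [0,0,0],"jaw": 1},{"linear": [-28.5,-26,0],"angular": [0,0,0],"jaw": 1},{"linear": [-28.5,-26,0],"angular": [0,0,0],"jaw": 1},{"linear": [-28.5,-26,0],"angular": [0,0,0],"jaw": 1},{"linear": [-28.5,-26,0],"angular": [0,0,0],"jaw": 1},{"linear": [-28.5,-26,0],"angular": [0,0,0],"jaw": 1},{"linear": [-28.5,-26,0],"angular": [0,0,0],"jaw": 1},{"linear": [-28.5,-26,0],"angular": [0,0,0],"jaw": 1},{"linear": [-28.5,-26,0],"angular": [0,0,0],"jaw": 1},{"linear": [-28.5,-26,0],"angular": [0,0,0],"jaw": 1},{"linear": [-28.5,-26,0],"angular": [0,0,0],"jaw": 1},{"linear": [-28.5,-26,0],"angular": [0,0,0],"jaw": 1},{"linear": [-28.5,-26,0],"angular": [0,0,0],"jaw": 1},{"linear": [-28.5,-26,0],"angular": [0,0,0],"jaw": 1},{"linear": [-28.5,-26,0],"angular": [0,0,0],"jaw": 1},{"linear": [0,0,0],"angular": [0,0,0],"jaw": 1}])

```text
time: 2.6
eef_pos: [535.7, -102.8, 230.4]
ee_rot: [[-0.958, 0.287, -0.001], [0.287, 0.958, -0.0], [0.001, -0.0, -1.0]]
contact_force: [-0.1, -0.0, 0.1]
grip_width: 85.4
finger_force: 0.0
```

>>> step_arm(series=[{"linear": [0,0,25],"angular": [0,0,0],"jaw": 1},{"linear": [0,0,25],"angular": [0,0,0],"jaw": 1},{"linear": [0,0,25],"angular": [0,0,0],"jaw": 1},{"linear": [0,0,25],"angular": [0,0,0],"jaw": 1},{"linear": [0,0,15],"angular": [0,0,0],"jaw": 1},{"linear": [0,0,8],"angular": [0,0,0],"jaw": 1},{"linear": [0,0,0],"angular": [0,0,0],"jaw": 1}])

```text
time: 3.48
eef_pos: [534.9, -100.3, 108.2]
ee_rot: [[-0.959, 0.285, -0.0], [0.285, 0.959, 0.0], [0.0, 0.0, -1.0]]
contact_force: [1.5, 0.2, -0.6]
grip_width: 85.1
finger_force: 0.0
```

```bash
python3 - <<'E'
from h import *
S=env.snapshot('side')[...,::-1];T=env.snapshot('top')[...,::-1]
c=np.zeros((420,800,3),np.uint8); c[:,:400]=cv2.resize(S[150:290,220:353],(400,420)); c[:,400:]=cv2.resize(T[130:270,210:343],(400,420)); cv2.imwrite('pics/g1.png',c)
o=env.get_obs();print(o['eef_pos'],o['contact_force'])
E
```

```text
[ 535.54665204 -100.66959309  109.08443859] [ 0.07401867 -0.26320051 -0.4413219 ]
```

View pics/g1.png

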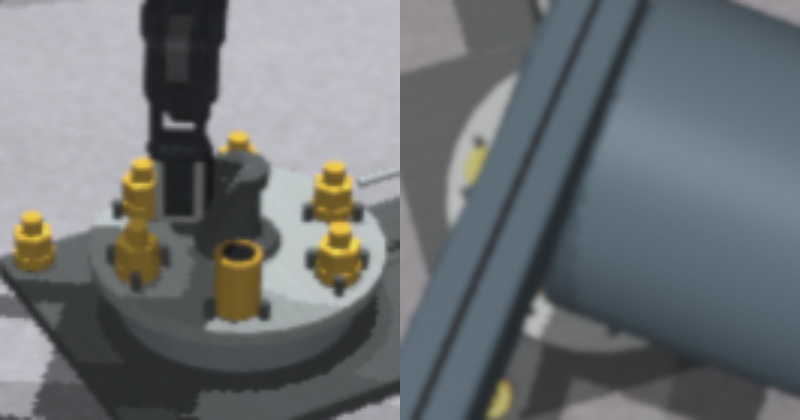

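The side view shows the near finger in front of the knob at about crop (182,180), covering it, with the fixture undisturbed. I close on the knob.

>>> step_arm(series=[{"linear": [0,0,0],"angular": [0,0,0],"jaw": 0.5},{"linear": [0,0,0],"angular": [0,0,0],"jaw": 0.35},{"linear": [0,0,0],"angular": [0,0,0],"jaw": 0.2},{"linear": [0,0,0],"angular": [0,0,0],"jaw": 0.2},{"linear": [0,0,0],"angular": [0,0,0],"jaw": 0.2},{"linear": [0,0,0],"angular": [0,0,0],"jaw": 0.2},{"linear": [0,0,0],"angular": [0,0,0],"jaw": 0.2}], grip_force=40)

```text
time: 4.45
eef_pos: [534.6, -101.9, 109.0]
ee_rot: [[-0.959, 0.285, -0.001], [0.285, 0.959, -0.002], [-0.0, -0.002, -1.0]]
contact_force: [-3.4, -4.5, 4.9]
grip_width: 22.7
finger_force: 39.4
```

```bash
python3 - <<'E'
import numpy as np
R=np.array([[-.9586,.2848],[.2848,.9586]])
a=np.radians(np.linspace(-137,-15.7,21)); p=np.c_[np.cos(a),np.sin(a)]*49.5
d=np.diff(p,axis=0)@R
print(d.round(1).tolist(), d.sum(0), p[-1]+[571.3,-67.5])
E
```

```text
[[-4.6, -2.4], [-4.9, -1.9], [-5.1, -1.4], [-5.2, -0.8], [-5.2, -0.3], [-5.2, 0.3], [-5.2, 0.8], [-5.1, 1.4], [-4.9, 1.9], [-4.7, 2.4], [-4.4, 2.9], [-4.1, 3.3], [-3.7, 3.7], [-3.3, 4.1], [-2.8, 4.4], [-2.3, 4.7], [-1.8, 4.9], [-1.3, 5.1], [-0.8, 5.2], [-0.2, 5.2]] [-74.58391911  43.40309411] [618.95324145 -80.89472208]
```

>>> step_arm(series=[{"linear": [-4.6,-2.4,0],"angular": [0,0,0],"jaw": 0.2},{"linear": [-4.9,-1.9,0],"angular": [0,0,0],"jaw": 0.2},{"linear": [-5.1,-1.4,0],"angular": [0,0,0],"jaw": 0.2},{"linear": [-5.2,-0.8,0],"angular": [0,0,0],"jaw": 0.2},{"linear": [-5.2,-0.3,0],"angular": [0,0,0],"jaw": 0.2},{"linear": [-5.2,0.3,0],"angular": [0,0,0],"jaw": 0.2},{"linear": [-5.2,0.8,0],"angular": [0,0,0],"jaw": 0.2},{"linear": [-5.1,1.4,0],"angular": [0,0,0],"jaw": 0.2},{"linear": [-4.9,1.9,0],"angular": [0,0,0],"jaw": 0.2},{"linear": [-4.7,2.4,0],"angular": [0,0,0],"jaw": 0.2}])

```text
time: 5.7
eef_pos: [584.1, -116.0, 109.0]
ee_rot: [[-0.959, 0.285, 0.002], [0.285, 0.959, -0.002], [-0.002, -0.002, -1.0]]
contact_force: [0.1, -5.2, 3.7]
grip_width: 22.7
finger_force: 39.7
```

Forces stay low, so I continue with the second half.

>>> step_arm(series=[{"linear": [-4.4,2.9,0],"angular": [0,0,0],"jaw": 0.2},{"linear": [-4.1,3.3,0],"angular": [0,0,0],"jaw": 0.2},{"linear": [-3.7,3.7,0],"angular": [0,0,0],"jaw": 0.2},{"linear": [-3.3,4.1,0],"angular": [0,0,0],"jaw": 0.2},{"linear": [-2.8,4.4,0],"angular": [0,0,0],"jaw": 0.2},{"linear": [-2.3,4.7,0],"angular": [0,0,0],"jaw": 0.2},{"linear": [-1.8,4.9,0],"angular": [0,0,0],"jaw": 0.2},{"linear": [-1.3,5.1,0],"angular": [0,0,0],"jaw": 0.2},{"linear": [-0.8,5.2,0],"angular": [0,0,0],"jaw": 0.2},{"linear": [-0.2,5.2,0],"angular": [0,0,0],"jaw": 0.2},{"linear": [0,0,0],"angular": [0,0,0],"jaw": 0.2},{"linear": [0,0,0],"angular": [0,0,0],"jaw": 0.2}])

```text
time: 7.2
eef_pos: [619.6, -79.6, 109.0]
ee_rot: [[-0.959, 0.284, 0.001], [0.284, 0.959, -0.0], [-0.001, 0.0, -1.0]]
contact_force: [1.6, 0.5, 6.3]
grip_width: 22.9
finger_force: 40.0
```

```bash
python3 - <<'E'
from h import *
S=env.snapshot('side')[...,::-1]
cv2.imwrite('pics/g2.png',cv2.resize(S[150:290,220:420],(800,560)))
E
```

```text
(no output)
```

View pics/g2.png

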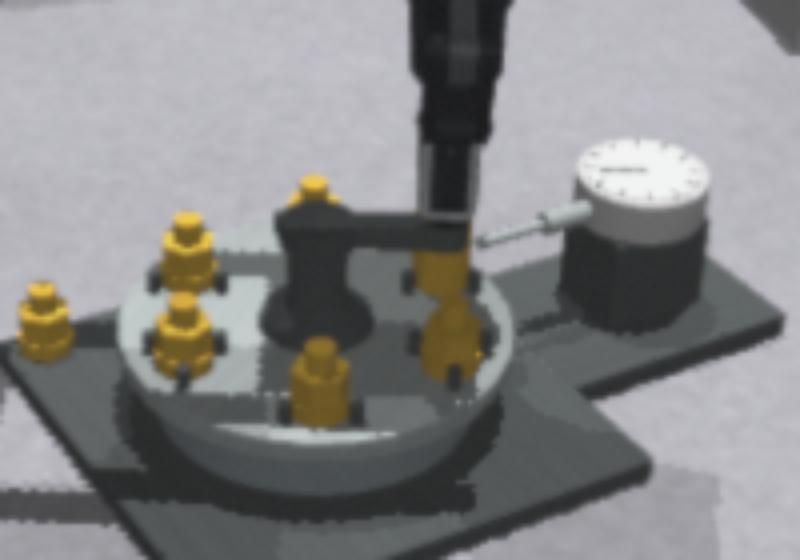

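The bushing now stands at the stylus tip, at about crop (440,270), with the knob still held. I release, lift and look again.

>>> step_arm(series=[{"linear": [0,0,0],"angular": [0,0,0],"jaw": 0.4},{"linear": [0,0,0],"angular": [0,0,0],"jaw": 0.7},{"linear": [0,0,0],"angular": [0,0,0],"jaw": 0.8},{"linear": [0,0,0],"angular": [0,0,0],"jaw": 0.8},{"linear": [0,0,0],"angular": [0,0,0],"jaw": 0.8},{"linear": [0,0,-15],"angular": [0,0,0],"jaw": 0.8},{"linear": [0,0,-30],"angular": [0,0,0],"jaw": 0.8},{"linear": [0,0,-30],"angular": [0,0,0],"jaw": 0.8},{"linear": [0,0,-30],"angular": [0,0,0],"jaw": 0.8},{"linear": [15,30,-10],"angular": [0,0,0],"jaw": 0.8},{"linear": [20,40,0],"angular": [0,0,0],"jaw": 0.8},{"linear": [20,40,0],"angular": [0,0,0],"jaw": 0.8},{"linear": [20,40,0],"angular": [0,0,0],"jaw": 0.8},{"linear": [20,40,0],"angular": [0,0,0],"jaw": 0.8},{"linear": [20,40,0],"angular": [0,0,0],"jaw": 0.8},{"linear": [20,40,0],"angular": [0,0,0],"jaw": 0.8},{"linear": [0,0,0],"angular": [0,0,0],"jaw": 0.8},{"linear": [0,0,0],"angular": [0,0,0],"jaw": 0.8}])

```text
time: 9.5
eef_pos: [566.8, 216.9, 224.1]
ee_rot: [[-0.959, 0.284, 0.001], [0.284, 0.959, -0.0], [-0.001, -0.0, -1.0]]
contact_force: [0.1, 0.3, -0.3]
grip_width: 68.5
finger_force: 0.0
```

```bash
python3 - <<'E'
from h import *
S=env.snapshot('side')[...,::-1];T=env.snapshot('top')[...,::-1]
c=np.zeros((420,800,3),np.uint8); c[:,:400]=cv2.resize(S[160:286,240:360],(400,420)); c[:,400:]=cv2.resize(T[130:256,220:340],(400,420)); cv2.imwrite('pics/g3.png',c)
E
```

```text
(no output)
```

View pics/g3.png

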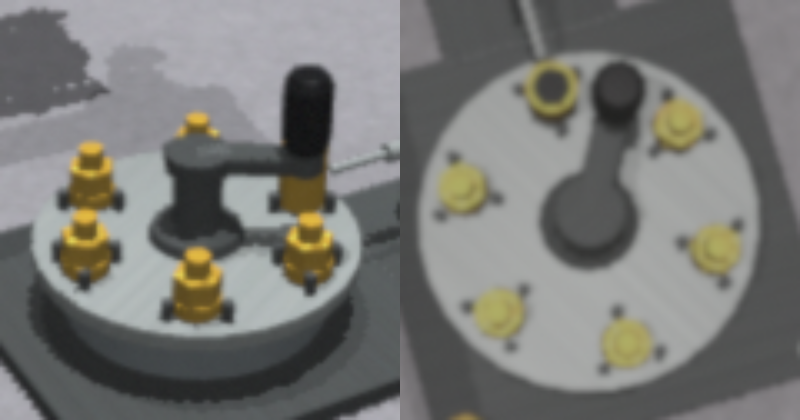

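The plate is free and the bushing stands upright in its nest in front of the stylus. In the top view it is at crop (551,88), about pixel (265,156). I check the offset and hand in.

```bash
python3 - <<'E'
from h import *
p=plane('top',265.2,156.3,84)-[571.3,-67.5,0]; a=np.radians(14.3)
print('along',p[0]*np.cos(a)+p[1]*np.sin(a),'side',-p[0]*np.sin(a)+p[1]*np.cos(a))
print(env.sign_off())
E
```

```text
along 59.41070098568756 side 0.8510925337816602
the job is handed in; nothing more can be done
None
```

I turned the plate two clicks counterclockwise and handed the job in: the bushing stands upright in its nest in front of the stylus, measured about 1 mm off the stylus line, with the arm clear of the fixture.

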